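Seat the tamper on the coffee carousel and hold it facing front

TASK

Put the coffee tamper upright into its empty black ring seat on the round coffee carousel and let go of it. Then grip the bar handle in the middle of the carousel and turn it until the tamper stands in line with the brass pointer at the front, and finish while still gripping the handle and holding the carousel still there. Leave the milk pitcher, the dark espresso cup and the coffee scoop where they stand.

Things in the scene. Friction and masses are not known exactly. Their poses are not given: they have to be found in the camera images.
- tamper_center (a point): centre (half-way up) of the loose coffee tamper: a round steel foot 54 mm across and 22 mm high with a round walnut grip above it, at most 34 mm thick; 81 mm tall in all, about 0.3 kg, starts standing upright on the worktop with z axis up. This point lies on its axis, 40.5 mm above its underside. It is best gripped from above round the walnut grip, 55 to 65 mm above its underside
- tamper: the same tamper; origin at the centre of its underside
- tamper_seat (a point): centre of the floor of the empty seat on the turntable: a black upright ring, open at the top, about 64 mm inside, flared to about 72 mm at its mouth, 22 mm high, standing on the light wooden turntable (its floor is the turntable's top, 22 mm above the worktop). The seat's centre is 95 mm from the turning axis; this point's x axis points horizontally from the seat to the turning axis, z up. It turns with the turntable
- turn_handle: dark wooden bar handle in the middle of the carousel, fixed to the turntable; origin at the bar's centre, on the turning axis, 134 mm above the worktop. The bar is 16 mm thick (its x axis), 76 mm long (its y axis) and 26 mm high, its top 147 mm above the worktop, on a 15 mm steel column. Its x axis points directly away from the tamper seat; so the bar lies square to the line from the axis to the seat. Grip it from above across its 16 mm
- turntable (a joint): angle of the turntable about its vertical axis, rad, counter-clockwise seen from above; 0 when the tamper seat is exactly in line with the brass pointer; it starts between 0.6 and 1.4, the seat being to the right of the pointer as seen from the robot. It turns with a light friction of about 0.06 N m and stays where it is left
- carousel: foot of the carousel, fixed to the worktop: dark steel disc under the 260 mm wide turntable, with a brass pointer tab that sticks out 28 mm beyond the turntable's edge at the front. Origin on the turning axis at worktop height; the pointer points along its -x axis (roughly to the robot). On the turntable, fixed to it, also stand a cream espresso cup, a black and white kitchen timer and a small yellow bowl, none higher than 78 mm above the worktop.
- front_mark (a point): the spot above the pointer's line where the tamper seat's centre must come: fixed, 95 mm from the turning axis towards the pointer, 22 mm above the worktop
- cabinet_corner (a point): nearest lower corner of the black wall cabinet (fixed) that hangs above the back of the worktop, left of and behind the carousel; its underside is at this height. Not to be touched: make wide swings close to the robot base, so that the wrist passes clear of it
- milk_pitcher: light steel milk pitcher, 74 x 98 mm, 98 mm tall, a bystander; origin at the centre of its underside
- espresso_cup2: dark espresso cup with handle, 64 x 87 mm, 50 mm tall, a bystander; origin at the centre of its underside
- coffee_scoop: brass coffee scoop with flat handle, 42 x 82 mm, 25 mm tall, a bystander; origin at the centre of its underside
Mind the look-alikes: they are no part of the job. What is shaped like the tamper but turquoise is not meant.

How it is judged:
By the outcome, as a careful person would: the job done as asked, in the order asked, and still so for the second after the job is handed in, while the arm keeps its last pose, push and grip.
It also fails if it takes over 58 s, if anything falls off the work surface, if the arm or the gripper's body presses on something with over 40 N, if the wrist force passes 120 N, or if a joint passes its speed limit or range.

ROBOT

A 6-joint arm with a two-finger parallel gripper is mounted at the origin on a cart in front of the work surface, level with it; the furniture and walls round the work are solid. World frame = base frame: x ahead of the robot, y to its left, z up, the work surface at z = 0. Lengths are in m, angles in rad, forces in N, time in s.
With the tool pointing down it reaches from about 0.3 to 0.85 m from the base axis. Payload 4.2 kg.
Tool frame: the origin (TCP) lies between the finger pads; the fingertips stand 25 mm ahead of it and the grasp point (between the pads) lies 6 mm ahead of it; z points along the fingers, y is the line along which they close (so a half turn about z gives the same grasp; the last joint's range is limited). The gripper opens to 91 mm and grips with 3 to 60 N. Pads are 32 mm wide; open, the fingers measure 118 mm over their backs; the gripper's body (76 mm by 178 mm) begins 60 mm behind the grasp point.
Start: joints at [-1.138, 0.32, 1.565, -0, 1.257, -0.02], TCP at [0.252, -0.517, 0.239] pointing down, gripper open.
Joint ranges: [-3.11, 3.11], [-0.84, 2.01], [0.21, 2.61], [-1.34, 4.49], [0.05, 2.63], [-2.56, 2.56]. Speed limits (rad/s): [2.57, 2.57, 3.14, 3.14, 3.14, 3.14].

INTERFACE

Orientations are given as a rotation vector (axis times angle).
In Python, from rig import get_state, grab_frame, finish_job gives the robot as it stands.
- The arm moves only by the shell command python3 -m pendant 'ROWS'. ROWS is JSON, a list of rows, each a list of 7 numbers: the shift along the tool's x, y, z in cm, then the turn, a rotation vector about the tool's x, y, z in degrees, then the closure, from -1 (fully open) to 1 (shut), so that 0 is half open. In form: [[dx, dy, dz, ax, ay, az, claw], ...]. A call has 1 to 10 rows; each row is the pose to reach, as a shift and turn from the pose commanded when the call began, along the tool's axes at that moment; what a row does not reach only later rows make up. A row lasts 1/8 s, in which the tool goes at most 62.5 mm and 10.7 degrees, less where a joint would pass 70% of its speed; a pose out of reach is approached as far as the arm can. A call with a gripper value outside its range is refused whole. The fingers move at their own pace and stop on an object; the grip force is fixed at half the most. Time passes only in rows, so rows that repeat a pose let the fingers close. It gives the time, the measured TCP pose, the force, the opening and the grip force at its end, in the units of the state.
- get_state(): the state, without advancing time (a new reading comes with each control period).
- grab_frame(name): name is "side" or "top"; returns a dict with "color" (384x512x3 uint8, red, green, blue), "fovy" (degrees; the focal length in pixels is half the picture's height over the tangent of half this angle, whatever the lens; pixels are square), "cx", "cy" (the principal point, pixels), "world_from_camera" (4x4, takes a point from camera to world coordinates). Camera axes: x right, y up, looking along -z (the intrinsics and any distortion apply to the point x, -y, -z); pixel columns grow to the right and rows downward; lengths in m; the calibration is good to about 2 mm. A picture is of the moment at which its call begins. There is no depth.
- finish_job(): hands the job in; it is judged then, once.
The state is a dict: "clock": time; "qpos": joint angles; "joint_vel": joint speeds; "joint_efforts": joint torques, N m; "ee_pos": TCP position; "ee_rot": TCP orientation; "contact_force": force on the tool from outside, world axes, zero at the start; "moment": the same for the moment, N m; "width": finger opening in m; "finger_force": force on a finger pad.
Only numpy, scipy, OpenCV 4.12 (cv2) and the standard library are available. Lean on these libraries where they do the work, as an engineer would, in place of code of your own. Each camera call takes 0.05 s, during which the arm holds its last target. There are 200 camera calls.

## Working session

There is one attempt and no reset: what is moved stays moved. The work goes in short steps, Python scripts to look and compute and a shell command to move; the robot and the scene stay as the last step left them, time stands still between calls to the robot, and variables do not carry over. Pictures are saved under pics/ and viewed, at most 10 in all, crops included, and the job is handed in when it is done.

```bash
ls; mkdir -p pics; python3 - <<'E'
from rig import *
import cv2
s=get_state();print(s)
for n in("side","top"):
    f=grab_frame(n);print(n,{k:v for k,v in f.items() if k!="color"},f["color"].shape)
    cv2.imwrite(f"pics/{n}0.png",f["color"][:,:,::-1])
E
```

```text
pics
{'clock': 0.0, 'qpos': array([-1.13800743e+00,  3.20288959e-01,  1.56568215e+00,  6.36389251e-06,
        1.25735366e+00, -1.99971576e-02]), 'joint_vel': array([-6.41728373e-05, -8.39925307e-04, -3.18191623e-04, -1.85644120e-03,
       -9.61089115e-06, -2.08814590e-03]), 'joint_efforts': array([ 5.72600629e-05, -4.12460017e+01, -2.31975228e+01,  7.25376187e-02,
        4.58237983e-02, -1.59718229e-04]), 'ee_pos': array([ 0.25136086, -0.51664579,  0.2381207 ]), 'ee_rot': array([-3.05977399e+00, -7.04790800e-01,  5.47982944e-04]), 'contact_force': array([ 0.21905091,  0.37987229, -0.42586985]), 'moment': array([-0.0508673 ,  0.00778473, -0.02900611]), 'finger_force': 0.0, 'width': 0.09121940857021558}
side {'fovy': 48.8465585467021, 'cx': 249.69163392659172, 'cy': 194.58450619958535, 'world_from_camera': array([[ 0.85417068,  0.2413551 , -0.46058676, -0.07972165],
       [-0.5199868 ,  0.40069377, -0.75435948, -1.06369109],
       [ 0.00248573,  0.88385079,  0.46776234,  0.82382771],
       [ 0.        ,  0.        ,  0.        ,  1.        ]])} (384, 512, 3)
top {'fovy': 49.06725844246449, 'cx': 258.37707896431175, 'cy': 196.8636774695367, 'world_from_camera': array([[-0.02193259,  0.9797987 , -0.19877994,  0.1741741 ],
       [-0.99974482, -0.02041875,  0.00966259, -0.16350406],
       [ 0.00540855,  0.19894114,  0.97999652,  1.56427527],
       [ 0.        ,  0.        ,  0.        ,  1.        ]])} (384, 512, 3)
```

View pics/side0.png

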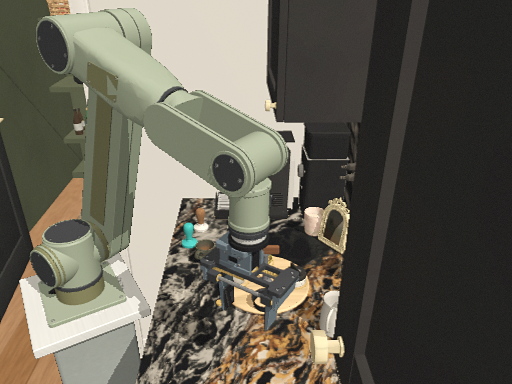

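View pics/top0.png

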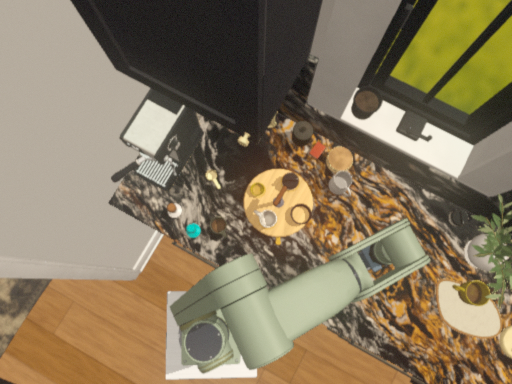

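The top view shows the carousel around (279,203), the black ring at (301,214), the bar at (285,190), the walnut-topped tamper at (174,210) and a turquoise look-alike at (193,230). The side view shows the tamper at (200,220) and the turquoise one at (189,234). Tamper candidates in the top view are the walnut-and-steel piece (174,210), turquoise (193,230) and the dark round cup (217,226). I choose (174,210) and will check it in a close crop.

```bash
python3 - <<'E'
import cv2,numpy as np
t=cv2.imread("pics/top0.png");s=cv2.imread("pics/side0.png")
a=cv2.resize(t[160:260,150:350],None,fx=4,fy=4,interpolation=cv2.INTER_CUBIC)
b=cv2.resize(s[195:255,170:230],(192,192),interpolation=cv2.INTER_CUBIC)
c=np.zeros((592,800,3),np.uint8);c[:400]=a;c[400:,:192]=b
cv2.imwrite("pics/crop0.png",c)
E
```

```text
(no output)
```

View pics/crop0.png

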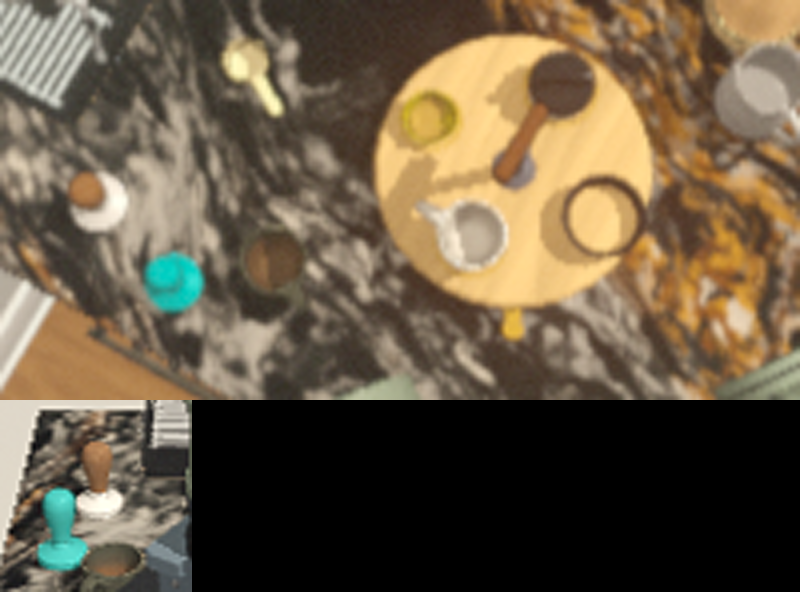

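The crop confirms it. The real tamper (walnut grip, light steel foot) is at top pixel (174,210), the turquoise look-alike at (193,230) and the dark cup at (218,225). The ring is at (301,214), the bar at (280,195) and the pointer at (278,241).

```bash
cat > h.py <<'E'
import cv2,numpy as np
from rig import grab_frame,get_state
def ray(f,u,v):
    fl=192/np.tan(np.radians(f["fovy"]/2)); M=f["world_from_camera"]
    return M[:3,3],M[:3,:3]@np.array([(u-f["cx"])/fl,-(v-f["cy"])/fl,-1])
def plane(f,u,v,z):
    o,d=ray(f,u,v); return o+d*(z-o[2])/d[2]
def cross(r1,r2):
    A=np.c_[r1[1],-r2[1]]; t=np.linalg.lstsq(A,r2[0]-r1[0],rcond=None)[0]
    p,q=r1[0]+t[0]*r1[1],r2[0]+t[1]*r2[1]; return (p+q)/2,np.linalg.norm(p-q)
def blobs(f,lo,hi,box,n=1):   # hsv mask in box (x0,y0,x1,y1): largest contours
    x0,y0,x1,y1=box
    m=cv2.inRange(cv2.cvtColor(f["color"],cv2.COLOR_RGB2HSV),lo,hi)
    k=np.zeros_like(m);k[y0:y1,x0:x1]=m[y0:y1,x0:x1]
    c,_=cv2.findContours(k,cv2.RETR_EXTERNAL,cv2.CHAIN_APPROX_NONE)
    return sorted(c,key=cv2.contourArea,reverse=True)[:n]
def cen(c):
    m=cv2.moments(c);return m["m10"]/m["m00"],m["m01"]/m["m00"]
E
python3 - <<'E'
from h import *
np.set_printoptions(precision=4,suppress=True)
T=grab_frame("top");S=grab_frame("side")
hsv=cv2.cvtColor(T["color"],cv2.COLOR_RGB2HSV)
for n,(u,v) in dict(wood=(262,215),wood2=(300,178),bar=(280,195),grip=(172,207),foot=(177,211),ring=(291,214),ptr=(278,241)).items(): print(n,hsv[v,u])
c=blobs(T,(8,60,130),(30,200,255),(240,165,315,237))[0]
h=cv2.convexHull(c);e=cv2.fitEllipse(h);print("table",e, plane(T,*e[0],.022))
r=cv2.boundingRect(h);print(r)
P=np.array([plane(T,x,y,.022)[:2] for x,y in h[:,0]]);(cx,cy),R=cv2.minEnclosingCircle(P.astype(np.float32));print("circle",cx,cy,R)
A=np.c_[2*P,np.ones(len(P))];s=np.linalg.lstsq(A,(P**2).sum(1),rcond=None)[0];print("lsq",s[:2],np.sqrt(s[2]+s[:2]@s[:2]))
c=blobs(T,(0,0,150),(179,60,255),(165,195,186,222))[0];e=cv2.fitEllipse(cv2.convexHull(c));print("foot",e,plane(T,*e[0],.022))
g=blobs(T,(3,90,60),(16,255,200),(165,198,180,216))[0];e=cv2.fitEllipse(cv2.convexHull(g));print("grip",e,plane(T,*cen(g),.075))
g2=blobs(S,(3,90,40),(16,255,220),(192,203,210,228))[0];e2=cv2.fitEllipse(g2);print("side grip",e2,cv2.boundingRect(g2))
p,d=cross(ray(T,*e[0]),ray(S,*cen(g2)));print("cross",p,d)
f2=blobs(S,(0,0,170),(179,50,255),(190,215,214,236))[0];print("side foot",cv2.boundingRect(f2),[plane(S,*cen(f2),.015)])
g=blobs(T,(15,150,120),(35,255,255),(270,234,287,246))[0];print("ptr",cv2.boundingRect(g),plane(T,*cen(g),.015))
m=hsv[:,:,2]<80; m2=np.zeros_like(m);m2[200:228,288:315]=m[200:228,288:315]
g=cv2.findContours(m2.astype(np.uint8),0,1)[0];g=max(g,key=len);e=cv2.fitEllipse(g);print("ring",e,plane(T,*e[0],.044))
b=blobs(T,(3,90,60),(14,255,190),(270,180,290,210))[0];print("bar",cv2.boundingRect(b),cv2.minAreaRect(b))
E
```

```text
wood [ 18  45 220]
wood2 [ 18 117 244]
bar [ 13 166 163]
grip [ 15 145 181]
foot [ 18  28 244]
ring [ 15 121 133]
ptr [ 21 180 229]
table ((287.20709228515625, 203.12425231933594), (74.63264465332031, 92.5444107055664), 93.00387573242188) [ 0.4609 -0.2857  0.022 ]
(240, 165, 75, 72)
circle 0.4640457332134247 -0.2743386924266815 0.16597729921340942
lsq [ 0.4634 -0.2752] 0.15189302302242003
foot ((183.1809844970703, 209.89895629882812), (21.27420997619629, 30.423139572143555), 73.81407928466797) [0.4434 0.1016 0.022 ]
grip ((170.95594787597656, 207.191650390625), (8.422757148742676, 9.620930671691895), 163.04798889160156) [0.4451 0.1369 0.075 ]
side grip ((198.87713623046875, 213.07225036621094), (10.285931587219238, 18.662452697753906), 162.84756469726562) (192, 203, 13, 21)
cross [0.4463 0.1405 0.0579] 0.003764973193344091
side foot (194, 223, 20, 13) [array([0.4358, 0.1013, 0.015 ])]
ptr (275, 237, 6, 8) [ 0.3226 -0.2452  0.015 ]Traceback (most recent call last):
  File "<stdin>", line 18, in <module>
ValueError: max() iterable argument is empty
```

```bash
python3 - <<'E'
from h import *
np.set_printoptions(precision=4,suppress=True,linewidth=200)
T=grab_frame("top")
hsv=cv2.cvtColor(T["color"],cv2.COLOR_RGB2HSV)
print(hsv[214,286:318,2]);print(hsv[202:228,301,2]);print(hsv[210,164:186,1]);print(hsv[210,164:186,2])
print(hsv[203,238:250].tolist());print(hsv[203,308:320].tolist())
def circ(P):
    A=np.c_[2*P,np.ones(len(P))];s=np.linalg.lstsq(A,(P**2).sum(1),rcond=None)[0];return s[:2],np.sqrt(s[2]+s[:2]@s[:2])
def robust(P):
    k=np.ones(len(P),bool)
    for _ in range(6):
        c,R=circ(P[k]);r=abs(np.linalg.norm(P-c,axis=1)-R);k=r<max(.002,1.5*np.median(r))
    return c,R,k.sum()
m=cv2.inRange(hsv,(14,80,190),(24,150,255));k=np.zeros_like(m);k[165:240,240:317]=m[165:240,240:317]
k=cv2.morphologyEx(k,cv2.MORPH_OPEN,np.ones((3,3)))
g=max(cv2.findContours(k,0,1)[0],key=cv2.contourArea);h=cv2.convexHull(g)
print("table",cv2.boundingRect(h),robust(np.array([plane(T,x+0.,y+0.,.022)[:2] for x,y in h[:,0]])))
def darkest(u0,v0,r0,r1,z,sign):  # radial grey extrema about a start point
    G=cv2.cvtColor(T["color"],cv2.COLOR_RGB2GRAY).astype(np.float32);P=[]
    for a in np.linspace(0,6.28,60):
        r=np.arange(r0,r1,.25);u=(u0+r*np.cos(a)).astype(np.float32);v=(v0+r*np.sin(a)).astype(np.float32)
        q=cv2.remap(G,u[None],v[None],cv2.INTER_LINEAR)[0]
        i=np.argmin(q) if sign==0 else np.argmin(np.diff(q));P.append(plane(T,u[i],v[i],z)[:2])
    return robust(np.array(P))
print("ring",darkest(301,214,6,12,.044,0))
print("foot",darkest(174.2,210.2,5.5,10,.020,1))
print("tableedge",darkest(278.4,202.5,31,39,.022,1))
E
```

```text
[199 198 198 191 150 134 197 244 250 249 247 249 252 253 253 253 255 255 250 214 207 205 195 134  96 102 124 100  99 100  99  97]
[250 206 123 100 152 194 231 248 254 254 253 253 253 255 255 255 255 255 255 255 232 180 207 246 255 243]
[ 39  59  61  83 114 134 148 143 147 138 125  83  44  25  16  14  16  21  41  46  48  50]
[ 59  56  67 101 128 146 155 160 156 150 145 154 199 236 253 255 254 244 197 196 186 177]
[[17, 81, 91], [15, 87, 82], [16, 101, 81], [15, 102, 80], [12, 102, 90], [17, 131, 134], [18, 126, 213], [19, 119, 246], [19, 118, 248], [19, 119, 247], [19, 117, 247], [19, 122, 241]]
[[20, 113, 255], [20, 113, 255], [20, 108, 255], [20, 110, 255], [20, 112, 247], [17, 107, 190], [15, 109, 184], [16, 145, 171], [15, 171, 164], [15, 149, 163], [14, 100, 148], [14, 89, 141]]
table (244, 169, 69, 68) (array([ 0.4668, -0.2526]), np.float64(0.12874648614923206), np.int64(24))
ring (array([ 0.4153, -0.3308]), np.float64(0.03484242554245808), np.int64(59))
foot (array([0.4443, 0.1366]), np.float64(0.027530759170177117), np.int64(53))
tableedge (array([ 0.4672, -0.2513]), np.float64(0.12897938425940583), np.int64(46))
```

Sizes check out: table radius 0.129 (0.130 given), foot radius 0.0275 (0.027 given), seat 0.094 from the axis (0.095 given). The tamper is at (0.445, 0.137). Next I work out the approach with one yaw (closing axis along −33°) that suits both the pick and the seat.

```bash
cat >> h.py <<'E'
from scipy.spatial.transform import Rotation as Ro
def delta(pos,yaw):   # row (cm, deg) from the measured pose; yaw = world heading of tool y, tool down
    s=get_state();R=Ro.from_rotvec(s["ee_rot"]);y=np.radians(yaw)
    Y=np.array([np.cos(y),np.sin(y),0]);Z=np.array([0,0,-1.]);G=Ro.from_matrix(np.c_[np.cross(Y,Z),Y,Z])
    print("t",s["clock"],"row",np.round(100*R.inv().apply(np.array(pos)-s["ee_pos"]),2),np.round(np.degrees((R.inv()*G).as_rotvec()),2))
E
python3 -c "
from h import *
delta([.4445,.137,.20],-33.2)"
```

```text
t 0.25 row [ 45.96 -50.35   3.9 ] [-4.000e-02 -1.000e-02 -3.086e+01]
```

```bash
python3 -m pendant '[[5,-5.5,0,0,0,-5,-1],[10,-11,0,0,0,-10,-1],[15,-16.5,0,0,0,-15,-1],[20,-22,0,0,0,-20,-1],[24,-26,0,0,0,-25,-1],[28,-30.5,0,0,0,-31,-1],[32,-35,0,0,0,-31,-1],[36,-39.5,1,0,0,-31,-1],[41,-45,2.5,0,0,-31,-1],[46,-50.4,3.9,0,0,-31,-1]]'
python3 -c "
from h import *
delta([.4445,.137,.20],-33.2)"
```

```text
clock: 1.5
ee_pos: [0.4281, 0.0823, 0.2109]
ee_rot: [2.76, 1.498, 0.002]
contact_force: [0.6, -0.6, -0.0]
width: 0.0912
finger_force: 0.0
t 1.5 row [ 5.48 -1.6   1.09] [ 0.08 -0.04  0.17]
```

```bash
python3 -m pendant '[[0,0,0,0,0,0,-1],[0,0,0,0,0,0,-1]]'
python3 - <<'E'
from h import *
delta([.4445,.137,.20],-33.2)
T=grab_frame("top");S=grab_frame("side")
c=np.hstack([cv2.resize(f["color"][v:v+90,u:u+100],(400,360),interpolation=cv2.INTER_CUBIC) for f,u,v in((T,140,160),(S,150,170))])
cv2.imwrite("pics/a1.png",c[:,:,::-1])
E
```

```text
clock: 1.75
ee_pos: [0.4274, 0.08, 0.2107]
ee_rot: [2.761, 1.499, -0.001]
contact_force: [-0.1, -0.1, 0.6]
width: 0.0913
finger_force: 0.0
t 1.75 row [ 5.71 -1.67  1.06] [-0.01  0.06  0.2 ]
```

Commanded pose is limited by the row cap, so I finish the approach from the measured residual, then descend (the picture isn't needed yet).

```bash
python3 -m pendant '[[4,-1.2,0.5,0,0,0,-1],[5.7,-1.7,1,0,0,0,-1],[5.7,-1.7,1,0,0,0,-1],[5.7,-1.7,1,0,0,0,-1]]'
python3 - <<'E'
from h import *
delta([.4445,.137,.066],-33.2)
T=grab_frame("top");S=grab_frame("side")
c=np.hstack([cv2.resize(f["color"][v:v+90,u:u+100],(400,360),interpolation=cv2.INTER_CUBIC) for f,u,v in((T,140,160),(S,150,170))])
cv2.imwrite("pics/a2.png",c[:,:,::-1])
E
```

```text
clock: 2.35
ee_pos: [0.4442, 0.1362, 0.2009]
ee_rot: [2.762, 1.496, -0.001]
contact_force: [-0.5, -0.6, 0.5]
width: 0.0912
finger_force: 0.0
t 2.35 row [ 0.09 -0.02 13.49] [0.01 0.05 0.1 ]
```

View pics/a2.png

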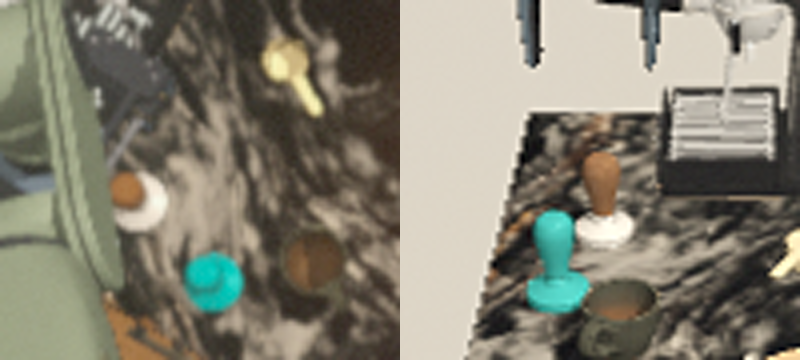

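The view shows the two fingers (crop 530 and 650, 65) astride the walnut tamper (crop 600,190), with the turquoise one and the dark cup clear of them. Descending.

```bash
python3 -m pendant '[[0.1,0,5,0,0,0,-1],[0.1,0,9,0,0,0,-1],[0.1,0,12,0,0,0,-1],[0.1,0,13.5,0,0,0,-1],[0.1,0,13.5,0,0,0,-1]]'
python3 - <<'E'
from h import *
delta([.4445,.137,.066],-33.2)
S=grab_frame("side")
cv2.imwrite("pics/a3.png",cv2.resize(S["color"][180:260,160:260],(800,600),interpolation=cv2.INTER_CUBIC)[:,:,::-1])
E
```

```text
clock: 3.08
ee_pos: [0.4443, 0.1374, 0.0651]
ee_rot: [-2.762, -1.497, 0.004]
contact_force: [-0.5, 0.2, -0.1]
width: 0.0912
finger_force: 0.0
t 3.075 row [-0.02  0.04 -0.09] [-0.09  0.12  0.1 ]
```

View pics/a3.png

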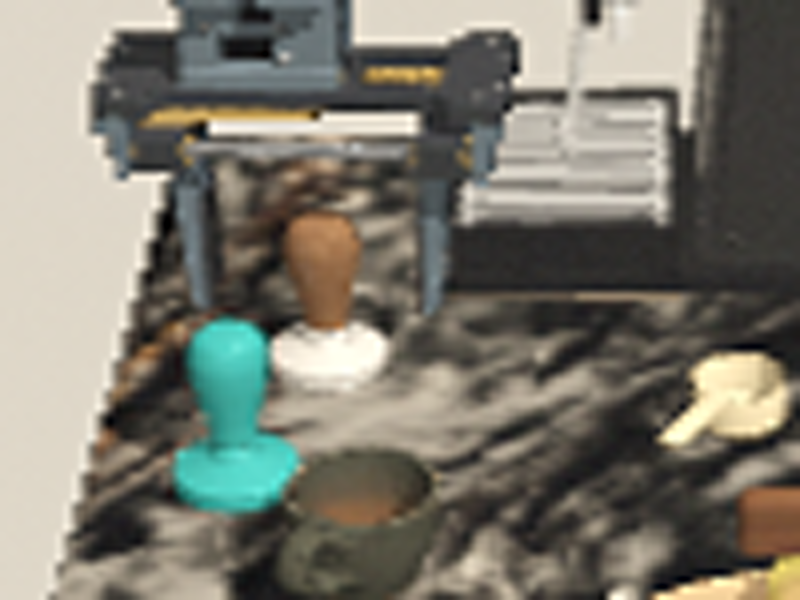

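The fingers (crop 205 and 430, 300) stand either side of the walnut grip at its mid-height (crop 322, 270), so I close.

```bash
python3 -m pendant '[[0,0,0,0,0,0,0.5],[0,0,0,0,0,0,1],[0,0,0,0,0,0,1],[0,0,0,0,0,0,1],[0,0,0,0,0,0,1],[0,0,0,0,0,0,1]]'
```

```text
clock: 3.88
ee_pos: [0.4452, 0.1381, 0.0658]
ee_rot: [2.761, 1.498, 0.0]
contact_force: [1.7, -0.8, 0.8]
width: 0.0341
finger_force: 0.7
```

```bash
python3 -m pendant '[[0,0,0,0,0,0,1],[0,0,0,0,0,0,1],[0,0,0,0,0,0,1]]'; python3 -m pendant '[[0,0,-2,0,0,0,1],[0,0,-6,0,0,0,1],[0,0,-11,0,0,0,1],[0,0,-15,0,0,0,1],[0,0,-16,0,0,0,1],[0,0,-16,0,0,0,1]]'
python3 -c "
from h import *
delta([.4155,-.3305,.226],-33.2)"
```

```text
clock: 4.25
ee_pos: [0.4454, 0.1381, 0.0658]
ee_rot: [2.761, 1.498, 0.001]
contact_force: [1.0, -1.1, -0.2]
width: 0.0319
finger_force: 30.0
clock: 5.0
ee_pos: [0.4444, 0.138, 0.2248]
ee_rot: [-2.761, -1.497, 0.003]
contact_force: [-0.7, 0.2, -3.7]
width: 0.0317
finger_force: 30.0
t 5.0 row [-40.84  23.14  -0.09] [-0.07  0.07  0.14]
```

```bash
python3 -m pendant '[[-3,0.8,0,0,0,0,1],[-7.5,2,0,0,0,0,1],[-12,3.4,0,0,0,0,1],[-16.5,4.7,0,0,0,0,1],[-21,6.3,0,0,0,0,1],[-25,8.5,0,0,0,0,1],[-29,12,0,0,0,0,1],[-33,15.5,0,0,0,0,1],[-37,19.5,0,0,0,0,1],[-40.8,23.1,0,0,0,0,1]]'; python3 -m pendant '[[0,0,0,0,0,0,1],[0,0,0,0,0,0,1]]'
python3 - <<'E'
from h import *
delta([.4155,-.3305,.226],-33.2)
T=grab_frame("top");S=grab_frame("side")
c=np.hstack([cv2.resize(f["color"][v:v+120,u:u+120],(400,400),interpolation=cv2.INTER_CUBIC) for f,u,v in((T,230,150),(S,200,200))])
cv2.imwrite("pics/b1.png",c[:,:,::-1])
E
```

```text
clock: 6.25
ee_pos: [0.4153, -0.3309, 0.2228]
ee_rot: [-2.758, -1.494, 0.002]
contact_force: [1.0, 0.5, -2.5]
width: 0.0319
finger_force: 30.0
clock: 6.5
ee_pos: [0.415, -0.3288, 0.2233]
ee_rot: [-2.757, -1.494, 0.003]
contact_force: [-0.2, 0.9, -3.6]
width: 0.0319
finger_force: 30.0
t 6.5 row [-0.12  0.13 -0.27] [-0.33 -0.06  0.11]
```

View pics/b1.png

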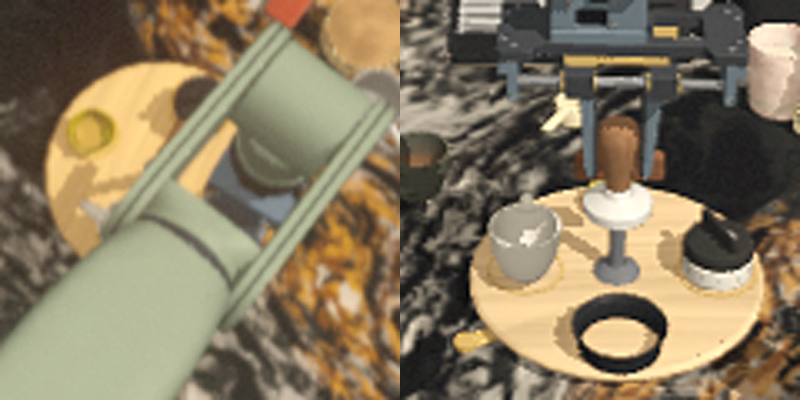

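The side view shows the tamper upright in the fingers (foot at crop 617,203), the empty ring at crop (619,322), and the cup and timer to either side, clear. I check the ring and the held foot in this view.

```bash
python3 - <<'E'
from h import *
np.set_printoptions(precision=4,suppress=True)
S=grab_frame("side");s=get_state()
H=cv2.cvtColor(S["color"],cv2.COLOR_RGB2HSV);G=H[:,:,2]
m=np.zeros_like(G);m[284:316,246:286]=(G[284:316,246:286]<85)*255
g=max(cv2.findContours(m,0,1)[0],key=cv2.contourArea);h=cv2.boundingRect(g);print("ring bbox",h)
# upper rim: left/right extremes and top edge of outer rim
u=h[0]+h[2]/2-.5
for v in np.arange(292,300,1.): print(v,plane(S,u,v,.044))
f=blobs(S,(0,0,150),(179,60,255),(250,250,282,272))[0];r=cv2.boundingRect(f);u,v=cen(f);print("foot",r,u,v,plane(S,u,v,s["ee_pos"][2]-.0655+.013),s["ee_pos"])
# centre of wood visible through ring
P=[plane(S,x,y,.044) for x,y in g[:,0]]
P=np.array(P); k=g[:,0,1]<h[1]+10; A=np.c_[2*P[k][:,:2],np.ones(k.sum())];q=np.linalg.lstsq(A,(P[k][:,:2]**2).sum(1),rcond=None)[0];print("rim circle",q[:2],np.sqrt(q[2]+q[:2]@q[:2]))
E
```

```text
ring bbox (252, 289, 28, 23)
292.0 [ 0.4278 -0.3172  0.044 ]
293.0 [ 0.4256 -0.3206  0.044 ]
294.0 [ 0.4234 -0.324   0.044 ]
295.0 [ 0.4212 -0.3274  0.044 ]
296.0 [ 0.419  -0.3308  0.044 ]
297.0 [ 0.4168 -0.3341  0.044 ]
298.0 [ 0.4146 -0.3374  0.044 ]
299.0 [ 0.4124 -0.3407  0.044 ]
foot (255, 255, 21, 15) 265.326582278481 261.4337552742616 [ 0.407  -0.3435  0.1726] [ 0.4157 -0.3284  0.2251]
rim circle [ 0.4151 -0.3374] 0.03744066966696342
```

Both views agree on the ring to about 3 mm, well inside the play. I go to (0.4165, −0.331) and down to the ring mouth.

```bash
python3 -m pendant '[[-0.2,0.2,3,0.3,0,0,1],[-0.2,0.2,6,0.3,0,0,1],[-0.2,0.2,8.5,0.3,0,0,1],[-0.2,0.2,10,0.3,0,0,1],[-0.2,0.2,10,0.3,0,0,1]]'
python3 - <<'E'
from h import *
delta([.4165,-.3310,.088],-33.2)
T=grab_frame("top");S=grab_frame("side")
cv2.imwrite("pics/b2.png",cv2.resize(S["color"][220:320,200:330],(780,600),interpolation=cv2.INTER_CUBIC)[:,:,::-1])
E
```

```text
clock: 7.28
ee_pos: [0.4164, -0.3317, 0.1252]
ee_rot: [-2.755, -1.496, 0.005]
contact_force: [-0.7, 0.7, -2.6]
width: 0.032
finger_force: 30.0
t 7.275 row [ 0.07 -0.    3.72] [-0.41 -0.01  0.19]
```

View pics/b2.png

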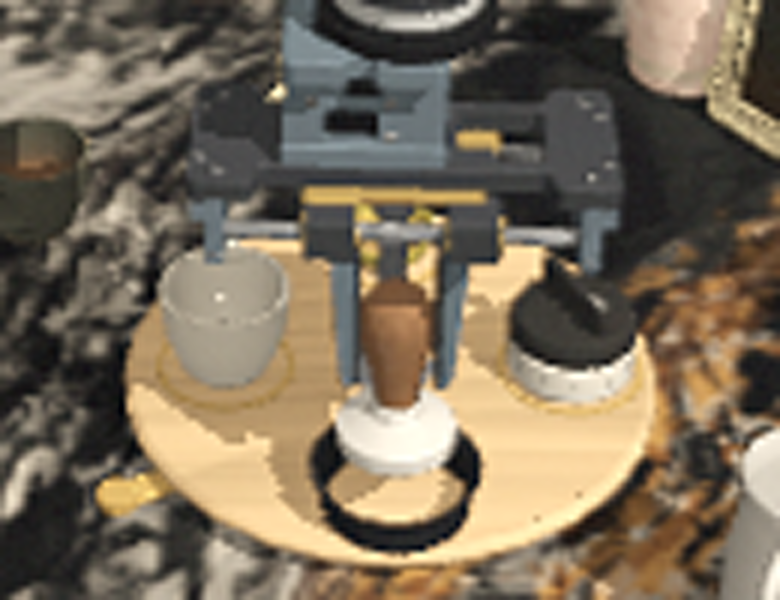

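The foot (crop 397,445) hangs just above the ring (rim centre about 396,468). It may sit a little lower or nearer the camera than expected, so I check the foot's bottom and the grip's top against the prediction.

```bash
python3 - <<'E'
from h import *
np.set_printoptions(precision=2,suppress=True,linewidth=160)
S=grab_frame("side");s=get_state();p=s["ee_pos"]
def proj(f,P):
    M=np.linalg.inv(f["world_from_camera"]);c=M[:3,:3]@P+M[:3,3];fl=192/np.tan(np.radians(f["fovy"]/2))
    return f["cx"]+fl*c[0]/-c[2],f["cy"]-fl*c[1]/-c[2]
d=np.array([.547,.837,0])
b=p-[0,0,.0658]
print("pred foot bottom near",proj(S,b-.027*d)," foot top near",proj(S,b-.027*d+[0,0,.022]))
print("pred foot L/R",proj(S,b+[0,0,.011]-.027*np.array([.837,-.547,0])),proj(S,b+[0,0,.011]+.027*np.array([.837,-.547,0])))
for o in (.044,.022):
  for n,q in(("ring near out",-.036),("ring far out",.036)): print(n,o,proj(S,np.array([.4155,-.3308,o])+q*d))
print("table edges near/far along d",proj(S,np.array([.467,-.252,.022])-.13*d),proj(S,np.array([.467,-.252,.022])+.13*d))
print("fingertip",proj(S,p-[0,0,.025]),"greys col 266:")
print(S["color"][262:318,266].sum(1)//3)
E
```

```text
pred foot bottom near (np.float64(265.61645379807374), np.float64(298.6316950130731))  foot top near (np.float64(265.7860226392778), np.float64(292.1476483318752))
pred foot L/R (np.float64(255.60236112068233), np.float64(288.331952890154)) (np.float64(275.78324380510435), np.float64(288.7998472628046))
ring near out 0.044 (np.float64(264.42605885794296), np.float64(305.7537900607357))
ring far out 0.044 (np.float64(264.45756520761057), np.float64(287.66589019311346))
ring near out 0.022 (np.float64(264.27061765798), np.float64(312.0490899580505))
ring far out 0.022 (np.float64(264.31017396568427), np.float64(293.7808215026598))
table edges near/far along d (np.float64(264.2714178407933), np.float64(312.00970423312526)) (np.float64(264.39659130725477), np.float64(254.1449070293613))
fingertip (np.float64(265.9137390584715), np.float64(279.7755896211461)) greys col 266:
[ 77  72  74  72  79  85  89  88  86 135 127 134 128 119 109 103 102 100  97  99  95  96  97 100 101  97 189 236 236 248 246 245 246 246 249 208 200 187 203
 206 209 205 211 217 223  97  25  39  38  30 148 215 115  82 144 123]
```

The prediction fits within 2 px and u is centred. I shift −2 mm along tool x and lower it into the ring, watching the force.

```bash
python3 -m pendant '[[-0.2,0,1,-0.4,0,0,1],[-0.2,0,2,-0.4,0,0,1],[-0.2,0,2.4,-0.4,0,0,1],[-0.2,0,2.7,-0.4,0,0,1]]'; python3 -m pendant '[[0,0,0.3,0,0,0,1],[0,0,0.6,0,0,0,1],[0,0,0.6,0,0,0,1]]'
```

```text
clock: 7.92
ee_pos: [0.4155, -0.3342, 0.0984]
ee_rot: [2.761, 1.497, 0.001]
contact_force: [0.1, -0.2, -1.9]
width: 0.0316
finger_force: 30.0
clock: 8.3
ee_pos: [0.4155, -0.3341, 0.0926]
ee_rot: [2.76, 1.497, 0.001]
contact_force: [0.1, -0.2, -2.7]
width: 0.0318
finger_force: 30.0
```

```bash
python3 -m pendant '[[0,0,0.2,0,0,0,1],[0,0,0.4,0,0,0,1],[0,0,0.5,0,0,0,1],[0,0,0.5,0,0,0,1]]'
python3 - <<'E'
from h import *
T=grab_frame("top");S=grab_frame("side")
cv2.imwrite("pics/b3.png",cv2.resize(S["color"][220:320,200:330],(780,600),interpolation=cv2.INTER_CUBIC)[:,:,::-1])
E
```

```text
clock: 8.8
ee_pos: [0.4155, -0.3343, 0.0881]
ee_rot: [2.76, 1.497, 0.001]
contact_force: [-0.5, -0.4, -1.0]
width: 0.032
finger_force: 30.0
```

View pics/b3.png

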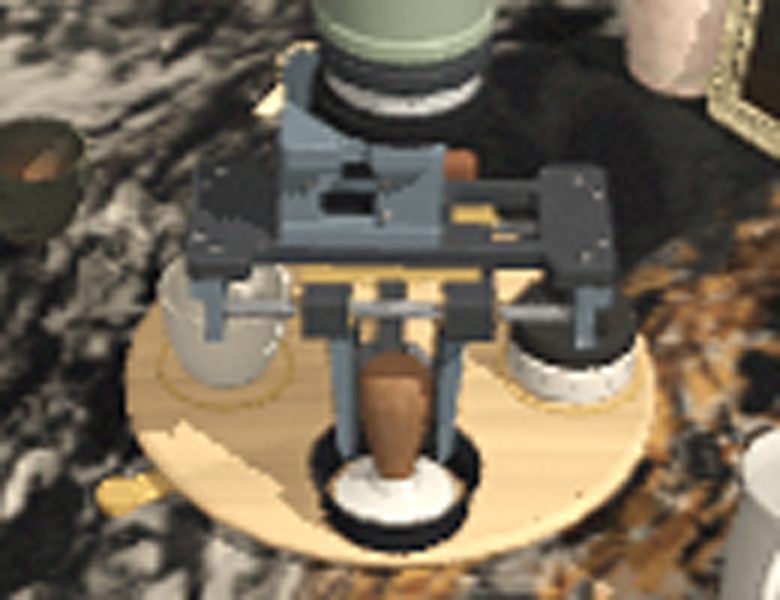

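The foot (crop 397,490) sits inside the black ring, upright, and the load has come off the wrist, so I settle 1 mm and open part-way.

```bash
python3 -m pendant '[[0,0,0.1,0,0,0,1],[0,0,0.1,0,0,0,0.3],[0,0,0.1,0,0,0,-0.3],[0,0,0.1,0,0,0,-0.3],[0,0,0.1,0,0,0,-0.3],[0,0,0.1,0,0,0,-0.3]]'; python3 -m pendant '[[0,0,-2,0,0,0,-0.3],[0,0,-6,0,0,0,-0.3],[0,0,-10,0,0,0,-0.3],[0,0,-14,0,0,0,-0.6],[0,0,-14,0,0,0,-1]]'
python3 - <<'E'
from h import *
T=grab_frame("top");S=grab_frame("side")
cv2.imwrite("pics/c1.png",np.hstack([cv2.resize(f["color"][v:v+100,u:u+100],(400,400),interpolation=cv2.INTER_CUBIC) for f,u,v in((T,230,150),(S,215,225))])[:,:,::-1])
delta([.467,-.252,.225],56.8)
E
```

```text
clock: 9.65
ee_pos: [0.4155, -0.3341, 0.0867]
ee_rot: [2.76, 1.497, 0.001]
contact_force: [0.5, -0.2, 0.2]
width: 0.0588
finger_force: 0.0
clock: 10.28
ee_pos: [0.4168, -0.3352, 0.2301]
ee_rot: [2.754, 1.494, 0.006]
contact_force: [0.5, -0.6, 0.3]
width: 0.0766
finger_force: 0.0
t 10.375 row [ 9.69 -0.11  0.15] [ 7.000e-02  7.000e-02 -8.985e+01]
```

View pics/c1.png

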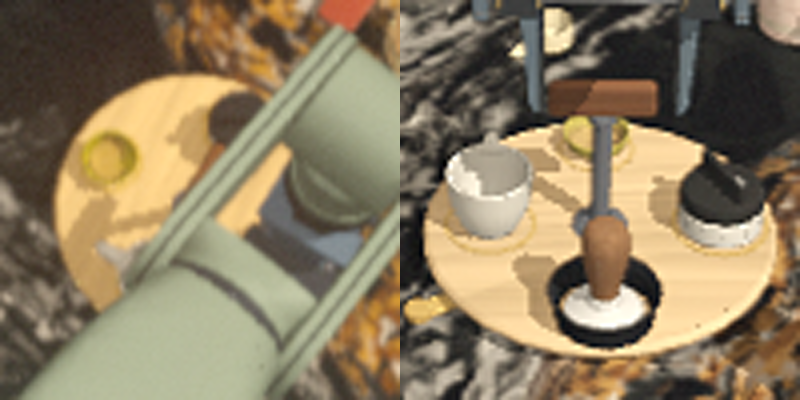

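The tamper stands upright in the ring (crop 605,260), and the bar (crop 603,97) lies square to it. Now over the handle with a quarter turn.

```bash
python3 -m pendant '[[1,0,0,0,0,-10,-1],[2,0,0,0,0,-20,-1],[3,0,0,0,0,-30,-1],[4,0,0,0,0,-40,-1],[5,0,0,0,0,-50,-1],[6,0,0,0,0,-60,-1],[7,0,0,0,0,-70,-1],[8,0,0,0,0,-80,-1],[9,0,0,0,0,-88,-1],[9.7,-0.1,0,0,0,-90,-1]]'; python3 -m pendant '[[0,0,0,0,0,0,-1],[0,0,0,0,0,0,-1]]'
python3 - <<'E'
from h import *
np.set_printoptions(precision=4,suppress=True)
T=grab_frame("top");S=grab_frame("side")
delta([.467,-.252,.140],56.8)
def proj(f,P):
    M=np.linalg.inv(f["world_from_camera"]);c=M[:3,:3]@P+M[:3,3];fl=192/np.tan(np.radians(f["fovy"]/2))
    return f["cx"]+fl*c[0]/-c[2],f["cy"]-fl*c[1]/-c[2]
print("pred axis in side",proj(S,np.array([.467,-.252,.134])))
g=blobs(S,(3,110,50),(16,255,220),(245,240,285,256))[0];print("bar side",cv2.minAreaRect(g),cv2.boundingRect(g))
print(cv2.cvtColor(S["color"],cv2.COLOR_RGB2HSV)[247,246:286].tolist())
E
```

```text
clock: 11.62
ee_pos: [0.4669, -0.2515, 0.2251]
ee_rot: [-0.893, -3.01, -0.0]
contact_force: [0.6, 0.1, -0.6]
width: 0.0909
finger_force: 0.0
clock: 11.88
ee_pos: [0.4671, -0.2523, 0.2264]
ee_rot: [0.895, 3.01, -0.001]
contact_force: [-0.3, -0.1, -0.3]
width: 0.0909
finger_force: 0.0
t 11.975 row [0.06 0.03 8.67] [-0.01  0.1   0.08]
pred axis in side (np.float64(265.08561007587474), np.float64(248.91778406384654))
bar side ((265.5, 249.0), (8.0, 27.0), 90.0) (252, 245, 28, 9)
[[26, 33, 61], [19, 42, 66], [19, 41, 69], [17, 36, 64], [24, 24, 54], [30, 18, 43], [12, 133, 71], [11, 136, 88], [12, 135, 91], [11, 139, 88], [11, 142, 86], [11, 140, 93], [12, 144, 142], [12, 139, 149], [12, 140, 149], [12, 139, 147], [12, 134, 150], [12, 139, 149], [12, 140, 149], [11, 139, 149], [12, 137, 149], [12, 137, 149], [12, 139, 150], [11, 142, 151], [11, 138, 151], [12, 140, 151], [11, 138, 150], [12, 138, 152], [11, 141, 150], [11, 138, 152], [12, 138, 151], [12, 141, 152], [12, 139, 161], [9, 126, 83], [150, 9, 29], [30, 14, 36], [50, 20, 39], [50, 20, 38], [150, 8, 33], [120, 25, 31]]
```

The axis as seen from the side agrees with the measured one to half a pixel. Descending onto the bar and gripping.

```bash
python3 -m pendant '[[0,0,4,0,0,0,-1],[0,0,6.5,0,0,0,-1],[0,0,8,0,0,0,-1],[0,0,8.6,0,0,0,-1],[0,0,8.6,0,0,0,-1]]'; python3 -m pendant '[[0,0,0,0,0,0,0],[0,0,0,0,0,0,1],[0,0,0,0,0,0,1],[0,0,0,0,0,0,1],[0,0,0,0,0,0,1],[0,0,0,0,0,0,1],[0,0,0,0,0,0,1],[0,0,0,0,0,0,1],[0,0,0,0,0,0,1],[0,0,0,0,0,0,1]]'
python3 - <<'E'
from h import *
np.set_printoptions(precision=4,suppress=True)
T=grab_frame("top");S=grab_frame("side");s=get_state()
Y=Ro.from_rotvec(s["ee_rot"]).as_matrix()[:,1];print("yaw",np.degrees(np.arctan2(Y[1],Y[0])),s["ee_pos"],s["qpos"])
for f,b in((T,(268,232,290,250)),(S,(210,290,230,312))):
    for lo in((15,140,120),(15,110,100)):
        c=blobs(f,lo,(30,255,255),b)
        if c: g=c[0];print(cv2.boundingRect(g),cv2.contourArea(g),plane(f,*cen(g),.012),cv2.minAreaRect(g))
h=cv2.cvtColor(T["color"],cv2.COLOR_RGB2HSV);print(h[234:247,272:286,1]);print(h[234:247,272:286,2])
E
```

```text
clock: 12.6
ee_pos: [0.4678, -0.2526, 0.1412]
ee_rot: [0.893, 3.009, -0.001]
contact_force: [0.1, -0.4, 0.8]
width: 0.091
finger_force: 0.0
clock: 13.85
ee_pos: [0.4675, -0.2524, 0.1408]
ee_rot: [0.893, 3.01, -0.001]
contact_force: [-0.0, -0.4, 0.4]
width: 0.02
finger_force: 30.0
yaw 56.944762548120934 [ 0.4675 -0.2524  0.1408] [-0.5165  0.3345  1.8111 -0.0003  0.9943 -1.5102]
(275, 237, 6, 8) 25.0 [ 0.3225 -0.2457  0.012 ] ((277.5, 240.5), (7.0, 5.0), 90.0)
(274, 232, 16, 14) 97.0 [ 0.3378 -0.2545  0.012 ] ((281.5, 238.5), (13.0, 15.0), 90.0)
(224, 299, 5, 4) 4.5 [ 0.3359 -0.258   0.012 ] ((225.99996948242188, 300.0), (3.882901668548584, 2.2188010215759277), 56.3099365234375)
(216, 298, 14, 8) 51.0 [ 0.323  -0.2564  0.012 ] ((222.01722717285156, 300.7930908203125), (6.31364107131958, 12.812978744506836), 68.19859313964844)
[[ 54  92 114 112 111 110 113 115 112 115 117 115 121 118]
 [ 60 106 118 117 118 117 119 118 119 122 118 123 122 122]
 [ 61 102 116 122 131 133 132 133 126 123 125 126 128 131]
 [ 56  66  80 118 145 155 165 160 132  90  84  95  96  93]
 [ 56  53  56 101 158 173 18
[... 571 characters left out ...]
7 232 240 243 242 242 240 238 235 234 230 223 217]
 [147 165 183 199 213 211 210 207 194 186 182 178 171 166]
 [123 127 131 145 185 189 196 209 164 127 116 105  96  93]
 [105 124 133 137 189 214 220 223 178 141 131 113  95  80]
 [ 90 101 121 134 193 226 229 227 190 160 159 150 121  96]
 [ 89  75  87 133 200 225 227 225 201 169 159 144 113  95]
 [109  71  76 141 216 227 227 226 210 170 134 107  91  96]
 [114  76  78 147 223 228 229 228 219 165 107  83  80 116]
 [110  79  79 128 202 226 227 225 203 151  99  79  77 113]
 [102  84 101 107 149 184 190 183 155 128  98  75  78 108]
 [ 81  75  91  90 104 128 126 108  97 101  92  78  78 103]
 [ 67  65  71  74  86 110 107  84  76  83  85  81  82 100]]
```

```bash
python3 -m pendant '[[0,0,0,0,0,0,1],[0,0,0,0,0,0,1],[0,0,0,0,0,0,1]]'
python3 - <<'E'
from h import *
T=grab_frame("top");S=grab_frame("side")
c=np.hstack([cv2.resize(f["color"][v:v+100,u:u+100],(400,400),interpolation=cv2.INTER_CUBIC) for f,u,v in((T,230,160),(S,215,225))])
cv2.imwrite("pics/d1.png",c[:,:,::-1])
# grip (walnut) and foot of the tamper in the side view, bar remains
g=blobs(S,(3,90,50),(16,255,220),(255,275,282,302))[0];print(cv2.boundingRect(g),cen(g))
c=blobs(S,(3,110,50),(16,255,220),(245,238,290,262),3);print([(cv2.boundingRect(k),cv2.contourArea(k)) for k in c])
E
```

```text
clock: 14.32
ee_pos: [0.4675, -0.2523, 0.1408]
ee_rot: [0.893, 3.01, -0.001]
contact_force: [-0.1, -1.4, -0.5]
width: 0.0204
finger_force: 30.0
(255, 279, 19, 21) (266.02972972972975, 288.35675675675674)
[((272, 249, 8, 5), 24.5), ((252, 248, 7, 6), 24.5), ((286, 259, 1, 1), 0.0)]
```

```bash
python3 -m pendant '[[0,0,0,0,0,1,1],[0,0,0,0,0,3,1],[0,0,0,0,0,6,1],[0,0,0,0,0,10,1],[0,0,0,0,0,14,1],[0,0,0,0,0,18,1],[0,0,0,0,0,22,1],[0,0,0,0,0,26,1],[0,0,0,0,0,29,1],[0,0,0,0,0,30,1]]'; python3 -m pendant '[[0,0,0,0,0,0,1],[0,0,0,0,0,0,1]]'
```

```text
clock: 15.68
ee_pos: [0.4675, -0.2524, 0.1408]
ee_rot: [1.643, 2.675, -0.0]
contact_force: [-0.8, -0.9, -0.2]
width: 0.0201
finger_force: 30.0
clock: 15.92
ee_pos: [0.4675, -0.2524, 0.1408]
ee_rot: [1.642, 2.677, -0.0]
contact_force: [-0.3, -1.4, 0.5]
width: 0.02
finger_force: 30.0
```

```bash
python3 -m pendant '[[0,0,0,0,0,1,1],[0,0,0,0,0,3,1],[0,0,0,0,0,6,1],[0,0,0,0,0,10,1],[0,0,0,0,0,14,1],[0,0,0,0,0,18,1],[0,0,0,0,0,22,1],[0,0,0,0,0,26,1],[0,0,0,0,0,28.5,1],[0,0,0,0,0,29.5,1]]'; python3 -m pendant '[[0,0,0,0,0,0,1],[0,0,0,0,0,0,1]]'
python3 - <<'E'
from h import *
np.set_printoptions(precision=4,suppress=True)
T=grab_frame("top");S=grab_frame("side");s=get_state()
Y=Ro.from_rotvec(s["ee_rot"]).as_matrix()[:,1];print("yaw",np.degrees(np.arctan2(Y[1],Y[0])),s["moment"])
c=np.hstack([cv2.resize(f["color"][v:v+100,u:u+100],(400,400),interpolation=cv2.INTER_CUBIC) for f,u,v in((T,230,160),(S,205,225))])
cv2.imwrite("pics/d2.png",c[:,:,::-1])
E
```

```text
clock: 17.18
ee_pos: [0.4674, -0.2524, 0.1408]
ee_rot: [2.27, 2.169, 0.0]
contact_force: [-0.8, -1.1, -0.7]
width: 0.0199
finger_force: 30.0
clock: 17.42
ee_pos: [0.4674, -0.2524, 0.1408]
ee_rot: [2.269, 2.17, 0.0]
contact_force: [-0.7, -2.5, -0.2]
width: 0.0203
finger_force: 30.0
yaw -2.5517089340089907 [-0.3539  0.2026  0.0015]
```

View pics/d2.png

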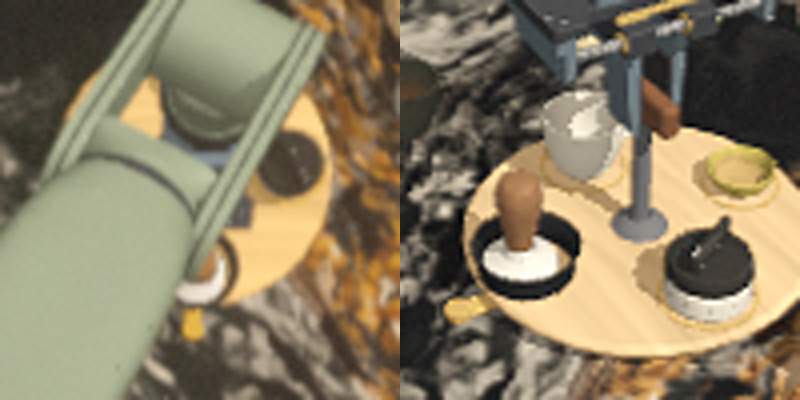

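The side view shows the tamper standing in its ring (crop 520,240) near the brass pointer (crop 465,308), with the bar gripped. In the top view the ring's right edge (crop 240,270) suggests the seat is a little to the right of the pointer (crop 193,323), so I measure it.

```bash
cat > m.py <<'E'
from h import *
from scipy.optimize import least_squares
np.set_printoptions(precision=4,suppress=True)
ax=np.array([.4672,-.2522])
def edge(f,u0,v0,angs,r0,r1,z,pol):  # strongest radial grey step -> plane points
    G=cv2.GaussianBlur(cv2.cvtColor(f["color"],cv2.COLOR_RGB2GRAY),(3,3),0).astype(np.float32);P=[]
    for a in np.radians(angs):
        r=np.arange(r0,r1,.2);u=(u0+r*np.cos(a)).astype(np.float32);v=(v0+r*np.sin(a)).astype(np.float32)
        q=pol*np.diff(cv2.remap(G,u[None],v[None],cv2.INTER_LINEAR)[0]);i=np.argmax(q);P.append(plane(f,u[i],v[i],z)[:2])
    return np.array(P)
def fit(P,R,x0):
    s=least_squares(lambda c:np.linalg.norm(P-c,axis=1)-R,x0,loss="soft_l1",f_scale=.001);return s.x,np.abs(s.fun).mean()
def rep(n,c,e,ptr=177.4):
    d=c-ax;b=np.degrees(np.arctan2(d[1],d[0]))%360;print(n,c,"res",e,"r",np.linalg.norm(d),"bearing",b)
E
python3 - <<'E'
from m import *
T=grab_frame("top");S=grab_frame("side")
P=edge(S,236.3,286.5,np.arange(180,361,6),8,20,.044,1)   # far outer rim, black->wood
for R in(.036,.0375,.039): rep("side far rim R%.4f"%R,*fit(P,R,[.372,-.247]))
P=edge(T,280,226.5,np.arange(-45,30,5),6,13,.044,1)
for R in(.036,.0375,.039): rep("top right rim R%.4f"%R,*fit(P,R,[.372,-.247]))
h=cv2.cvtColor(T["color"],cv2.COLOR_RGB2GRAY);print(h[218:236,276:296])
E
```

```text
side far rim R0.0360 [ 0.3753 -0.2458] res 0.007844890220579144 r 0.09208862795587036 bearing 176.02772398802438
side far rim R0.0375 [ 0.3744 -0.2474] res 0.00783156739257736 r 0.09291430142505126 bearing 177.06390639412945
side far rim R0.0390 [ 0.3729 -0.2483] res 0.008246307888997113 r 0.09434569271797376 bearing 177.6376913177723
top right rim R0.0360 [ 0.3722 -0.2524] res 0.0007201494520831505 r 0.0950411369609082 bearing 180.13760723413972
top right rim R0.0375 [ 0.372  -0.2508] res 0.0007191787978372092 r 0.09524935249475926 bearing 179.1783467268384
top right rim R0.0390 [ 0.3718 -0.2493] res 0.0007263343853799902 r 0.09549227771584447 bearing 178.23015468716432
[[159 151 150 156 143 140 167 168 155 136 170 197 202 202 202 202 206 213
  214 215]
 [158 147 142 137 122 154 165 162 121  95 133 185 209 213 213 213 214 214
  214 214]
 [155 145 131 116 132 157 161 150 109  74  88 140 189 211 216 215 216 215
  216 217]
 [153 141 122 110 141 157 157 151 141 100  71  94 154 210 214 215 217 216
  216 216]
 [149 135 109 120 145 151 151 158 157 138  85  72 121 190 210 213 212 212
  214 
[... 410 characters left out ...]
 218 219
  218 218]
 [100 104 113 126 132 129 127 156 215 237 172 120  83 140 211 220 221 221
  220 221]
 [105 102 109 114 118 121 136 191 235 238 168 102  86 156 217 222 222 222
  223 221]
 [143 127 126 125 132 159 178 223 239 231 168  94 116 185 219 222 222 222
  221 220]
 [195 194 194 198 204 213 219 234 234 208 145  94 146 208 220 221 220 220
  217 204]
 [213 217 219 222 224 228 231 232 226 167 103 118 183 216 219 218 215 209
  201 175]
 [215 219 222 224 227 229 227 223 186 112 100 160 208 214 210 208 200 186
  188 166]
 [202 214 220 222 223 221 197 178 112  95 144 185 203 203 193 200 191 179
  183 172]
 [151 168 176 178 180 174 133 107  90 125 150 163 159 163 170 190 192 183
  182 174]]
```

```bash
python3 - <<'E'
from m import *
T=grab_frame("top");T0=dict(T,color=cv2.imread("pics/top0.png")[:,:,::-1].copy());S=grab_frame("side");S0=dict(S,color=cv2.imread("pics/side0.png")[:,:,::-1].copy())
def dark(f,u0,v0,angs,r0,r1,z):
    G=cv2.cvtColor(f["color"],cv2.COLOR_RGB2GRAY).astype(np.float32);P=[]
    for a in np.radians(angs):
        r=np.arange(r0,r1,.2);u=(u0+r*np.cos(a)).astype(np.float32);v=(v0+r*np.sin(a)).astype(np.float32)
        i=np.argmin(cv2.remap(G,u[None],v[None],cv2.INTER_LINEAR)[0]);P.append(plane(f,u[i],v[i],z)[:2])
    return np.array(P)
a=np.arange(-45,46,4)
P=dark(T0,301,214,np.arange(0,360,6),6,12,.044);rep("T0 dark all",*fit(P,.0348,[.415,-.33]))
P=dark(T0,301,214,a,6,12,.044);rep("T0 dark right",*fit(P,.0348,[.415,-.33]))
P=dark(T,279,226.5,a,6,13,.044);rep("T dark right",*fit(P,.0348,[.372,-.25]))
# pointer, same frame
for f in(T0,T):
    g=f["color"].astype(float);h=cv2.cvtColor(f["color"],cv2.COLOR_RGB2HSV)[238:244,270:286,1].astype(float);w=np.clip(h-80,0,None);w[:,:3]=0;w[:,12:]=0
    u=(w*np.arange(270,286)).sum()/w.sum();v=(w.sum(1)*np.arange(238,244)).sum()/w.sum();rep("ptr %.2f %.2f"%(u,v),plane(f,u,v,.010)[:2],0)
# timer: dark blob
for f,b in((T0,(280,172,300,192)),(T,(290,190,314,212))):
    x0,y0,x1,y1=b;G=cv2.cvtColor(f["color"],cv2.COLOR_RGB2GRAY);m=np.zeros_like(G);m[y0:y1,x0:x1]=(G[y0:y1,x0:x1]<100)*255
    k=max(cv2.findContours(m,0,1)[0],key=cv2.contourArea);e=cv2.minEnclosingCircle(k);print(cv2.boundingRect(k),e);rep("timer",plane(f,*cen(k),.065)[:2],0)
E
```

```text
T0 dark all [ 0.4152 -0.3305] res 0.0007142902121945883 r 0.09397978854475038 bearing 236.38628920437176
T0 dark right [ 0.4147 -0.3309] res 0.0007742701026455704 r 0.0946186151117798 bearing 236.32065002649045
T dark right [ 0.3708 -0.2489] res 0.000551743741528846 r 0.09645369470994125 bearing 178.01246612678355
ptr 277.22 240.70 [ 0.3228 -0.2448] res 0 r 0.1445545636737039 bearing 177.0584390563095
ptr 277.49 240.63 [ 0.3231 -0.2458] res 0 r 0.14425952470342052 bearing 177.45074185810435
(282, 173, 16, 16) ((289.93243408203125, 180.4729766845703), 8.078177452087402)
timer [ 0.5367 -0.2946] res 0 r 0.08140211228427417 bearing 328.6005221525128
(294, 193, 16, 16) ((301.5, 200.5), 7.905794143676758)
timer [ 0.4609 -0.3367] res 0 r 0.08469852567495605 bearing 265.7086105392549
```

```bash
python3 - <<'E'
from m import *
S=grab_frame("side")
def proj(f,P):
    M=np.linalg.inv(f["world_from_camera"]);c=M[:3,:3]@P+M[:3,3];fl=192/np.tan(np.radians(f["fovy"]/2))
    return np.array([f["cx"]+fl*c[0]/-c[2],f["cy"]-fl*c[1]/-c[2]])
G=cv2.cvtColor(S["color"],cv2.COLOR_RGB2GRAY)
m=np.zeros_like(G);m[274:302,218:254]=(G[274:302,218:254]<70)*255
k=max(cv2.findContours(m,0,1)[0],key=cv2.contourArea);print("ring bbox",cv2.boundingRect(k))
g=blobs(S,(3,90,50),(16,255,220),(225,264,245,290))[0];print("grip",cv2.boundingRect(g),cen(g))
f=blobs(S,(0,0,165),(179,60,255),(222,280,248,298))[0];print("foot",cv2.boundingRect(f))
h=cv2.cvtColor(S["color"],cv2.COLOR_RGB2HSV)
p=blobs(S,(15,105,130),(30,255,255),(214,296,228,308))[0];print("ptr",cv2.boundingRect(p),cen(p))
for b in(176,177.4,179):
    d=np.array([np.cos(np.radians(b)),np.sin(np.radians(b)),0]);A=np.array([*ax,0])
    t=np.linspace(0,6.28,90);ring=np.array([proj(S,A+.095*d+[.037*np.cos(x),.037*np.sin(x),.044]) for x in t])
    print(b,"ring u",ring[:,0].min(),ring[:,0].max(),"v top",ring[:,1].min(),"grip c",proj(S,A+.095*d+[0,0,.08]),"ptr tip",proj(S,A+.158*d+[0,0,.008]),"edge",proj(S,A+.13*d+[0,0,.008]))
E
```

```text
ring bbox (223, 279, 25, 21)
grip (225, 267, 16, 21) (234.3372664700098, 276.5319567354965)
foot (226, 284, 19, 11)
ptr (216, 296, 12, 10) (221.29787234042553, 301.5851063829787)
176 ring u 221.9176796194757 248.21969600555605 v top 275.8380750232419 grip c [234.9019 274.0356] ptr tip [214.9088 301.0677] edge [224.0581 297.9385]
177.4 ring u 222.26433796208804 248.605777508096 v top 276.29118931118285 grip c [235.2728 274.5051] ptr tip [215.471 301.913] edge [224.535  298.6205]
179 ring u 222.68423671850573 249.07017438574752 v top 276.80330089450246 grip c [235.7204 275.0358] ptr tip [216.1548 302.8706] edge [225.113  299.3924]
```

Top and side views put the seat at about 177.4–178°, the pointer at about 177.3° and the gripped bar at 177.4°, so they line up within about half a degree. The arm is still and gripping with 30 N, so I hand in.

```bash
python3 -c "
from rig import *
s=get_state();print(s['clock'],s['finger_force'],s['width'],abs(s['joint_vel']).max())
print(finish_job())"
```

```text
17.775 29.99990701675415 0.020333580100793554 0.0025663687881784985
the job is handed in; nothing more can be done
None
```

The job is handed in at 17.8 s: the tamper stands upright in its ring seat, turned to within about half a degree of the brass pointer as measured, with the gripper still holding the bar and the pitcher, cup and scoop not touched.

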